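Lock a board vise with a T-handled hex key

TASK

Tighten the lock screw of the blue circuit-board vise with the yellow T-handled hex key: push the key fully home in the screw's recessed hex socket before you turn it, then turn it clockwise until the screw comes up tight. Draw the key out and put it back standing in its free slot in the plywood rack, and leave everything else on the bench where it is.

Things in the scene. Friction and masses are not known exactly. Their poses are not given: they have to be found in the camera images.
- key: steel hex key with a yellow T handle. Origin: centre of the underside of its round hub (34 mm across, 6 mm thick), which rests on the rack; z up the shaft, x along the handle. Handle: bar 90 long (x), 14 thick (y), 18 mm high, its centre 45 mm above the origin, on a neck 14 mm across. Below the hub: hexagonal shaft 14 mm across flats, 60 mm long, two flats parallel to x. Mass 0.18 to 0.27 kg
- key_tip (a point): centre of the end face of the yellow key's shaft, 60 mm below the key's origin; axes as the key's. The last 2 mm of the tip are 2.5 mm narrower. The shaft fits the socket when its yaw equals the socket's plus any multiple of 60 degrees
- socket_floor (a point): centre of the floor of the hex socket in the vise's lock screw, 26 mm above the bench; z up. Socket 15 mm across flats, 12 mm deep (the top 3.5 mm flare to 19 mm as a lead-in), two flats parallel to this point's x, which turns with the screw and points to the yellow stripe on its steel head (30 mm across). A seated key has about 8 degrees of play either way before it turns the screw
- socket_mouth (a point): centre of the socket's open end, 12 mm above socket_floor, flush with the top of the blue block (38 mm above the bench); axes as socket_floor's
- screw (a joint): angle of the lock screw in rad, growing as it turns clockwise seen from above; it starts loose at 0 to 0.4 and stops hard at 1.2 (tight), where the yellow stripe on the head meets the yellow stripe on the blue block. It turns against steady friction of about 0.1 N m and stays where left
- vise: board vise fixed to the bench. Origin on the bench straight below the lock screw. Base plate 200 x 120 x 12 mm from x -50 to +150 mm; blue block 62 x 74 mm round the screw, top at 38 mm; jaws with a green circuit board at x 60 to 140 mm, up to 86 mm high. x points from the screw to the jaws
- rack: plywood key rack fixed to the bench, a bridge 62 mm (x) by 240 mm (y), top at 72 mm, top board 10 mm thick. Origin on the bench under its middle. It has two round through holes of 25 mm, 60 mm either side of the middle along y; each holds one key, and which key stands where varies
- slot_left (a point): centre of the mouth of the rack's hole at its +y end, at its top, 72 mm above the bench. A key is home when its hub rests on this face
- slot_right (a point): the same for the hole at the rack's -y end
- small_key: bystander: the same T key with a blue handle and a shaft only 8 mm across flats (too small for the screw), standing in the rack's other slot; origin at its hub's underside
- tape: bystander: roll of orange tape, 90 mm across, 24 mm high; origin at its underside
- spool: bystander: metal solder spool, 54 mm across, 35 mm high; origin at its underside
- driver: bystander: red screwdriver lying on the bench, about 200 mm long
- board: bystander: green circuit board 70 x 50 mm, up to 13 mm high, lying on the bench
- cutters: bystander: blue-handled side cutters, 135 mm long, lying on the bench
- meter: bystander: yellow multimeter 150 x 75 x 36 mm lying on the bench
- mug: bystander: white mug 80 mm across, 90 mm high

How it is judged:
On the way, in this order (a step that is already met when the one before it is completed fails the run):
1. the yellow key stands fully home in the socket while the screw is still loose (tip within 3 mm of the floor, upright, screw short of 0.6 rad) (z of key_tip in the frame of socket_floor between -0.004 and 0.003 m and horizontal distance between key_tip and socket_floor below 0.004 m and angle between key's own z axis and vertical below 0.12 rad and value of joint screw below 0.6 rad), for 0.2 s.
2. the screw is turned tight (beyond 1.1 rad) with the key still fully home (z of key_tip in the frame of socket_floor between -0.004 and 0.003 m and horizontal distance between key_tip and socket_floor below 0.004 m and angle between key's own z axis and vertical below 0.12 rad and value of joint screw above 1.1 rad), for 0.1 s.
At the end, for the whole second after the job is handed in: the screw is tight (joint beyond 1.1 of 1.2 rad), and the yellow key stands released, at rest and upright (within 0.1 rad) in a rack slot, its hub on the rack (key origin within 12 mm of the slot's mouth) (value of joint screw above 1.1 rad and (distance between key and slot_left below 0.012 m or distance between key and slot_right below 0.012 m) and angle between key's own z axis and vertical below 0.1 rad and linear speed of key below 0.02 m/s and contact force between the fingers and key below 0.1 N); the robot touches nothing.
It fails at once if the screw is driven on (past 0.6 rad, faster than 0.2 rad/s) while the key is not fully home in the socket (value of joint screw above 0.6 rad and velocity of joint screw above 0.2 rad/s and not (z of key_tip in the frame of socket_floor between -0.004 and 0.003 m and horizontal distance between key_tip and socket_floor below 0.004 m and angle between key's own z axis and vertical below 0.12 rad)).
It fails at once if another thing on the bench is shifted by more than 30 mm (distance of any of small_key, tape, spool, driver, board, cutters, meter, mug from where it was at the start of the episode above 0.03 m).
It also fails if it takes over 67 s, if anything falls off the work surface, if the arm or the gripper's body presses on something with over 40 N, if the wrist force passes 120 N, or if a joint passes its speed limit or range.

ROBOT

A 6-joint arm with a two-finger parallel gripper is mounted at the origin on the work surface. World frame = base frame: x ahead of the robot, y to its left, z up, the work surface at z = 0. Lengths are in m, angles in rad, forces in N, time in s.
With the tool pointing down it reaches from about 0.375 to 0.9 m from the base axis. Payload 3.1 kg.
Tool frame: the origin (TCP) lies midway between the tips of the shut fingers; the grasp point (between the pads) lies 19 mm behind it; z points along the fingers, y is the line along which they close (so a half turn about z gives the same grasp; the last joint's range is limited). The gripper opens to 87 mm and grips with 3 to 60 N. Pads are 19 mm wide; open, the fingers measure 117 mm over their backs; the gripper's body (75 mm by 190 mm) begins 51 mm behind the grasp point.
Start: joints at [-1.462, 0.527, 1.433, -0, 1.181, -0.178], TCP at [0.177, -0.599, 0.187] pointing down, gripper open.
Joint ranges: [-3.08, 3.08], [-0.75, 2.2], [0.22, 2.44], [-1.43, 4.57], [0, 2.65], [-2.85, 2.85]. Speed limits (rad/s): [2.79, 2.79, 3.14, 3.14, 3.14, 3.14].

INTERFACE

Orientations are given as a rotation vector (axis times angle).
In Python, from rig import env gives the robot as it stands.
- The arm moves only by the tool move_arm, never from a script. Its argument "commands" is a list of rows, each a list of 7 numbers: the gripper command: -1 is fully open, 1 is shut, values between are in proportion, then the shift along the world's x, y, z in m, then the turn, a rotation vector about the world's x, y, z in degrees. A call has 1 to 10 rows; each row is the pose to reach, as a shift and turn from the pose commanded when the call began; what a row does not reach only later rows make up. A row lasts 1/8 s, in which the tool goes at most 62.5 mm and 10.7 degrees, less where a joint would pass 70% of its speed; a pose out of reach is approached as far as the arm can. A call with a gripper value outside its range is refused whole. The fingers move at their own pace and stop on an object; "newtons" is the grip in N (left out, the last holds). Time passes only in rows, so rows that repeat a pose let the fingers close. It gives the time, the measured TCP pose, the force, the opening and the grip force at its end, in the units of the state.
- env.get_obs(): the state, without advancing time (a new reading comes with each control period).
- env.snapshot(name): name is "scene" or "side" or "wrist"; returns a dict with "color" (384x512x3 uint8, blue, green, red), "fov_y" (degrees; the focal length in pixels is half the picture's height over the tangent of half this angle, whatever the lens; pixels are square), "cx", "cy" (the principal point, pixels), "position" and "rotation" of the camera in the world. Camera axes: x right, y down, z forward; pixel columns grow to the right and rows downward; lengths in m; the calibration is good to about 2 mm. A picture is of the moment at which its call begins. There is no depth.
- env.job_done(): hands the job in; it is judged then, once.
Trained networks look in a picture, given as the dict that the camera call returned (one of the last four; its "shot" number tells which), for a name from the list of things; names that differ only in an ending like _2 or _b are one class to them, and where a whole thing is asked for, a point or a joint stands for the part that bears it (a point fixed in the world has none). Each returns a list of dicts, best first, with "score" (0 to 1); they miss things now and then, are a little off and sometimes report something else, mostly with a low value. They report only what shows in the picture. A call takes as long as a camera call.
- env.spot_in(target, picture): "rect" ([left, top, right, bottom] in pixels, round what is visible of it).
- env.spot_point(target, picture): "point" ([column, row] in pixels: a listed point, or the origin of a listed thing).
The state is a dict: "time_s": time; "q": joint angles; "qd": joint speeds; "tau": joint torques, N m; "position": TCP position; "orientation": TCP orientation; "contact_force": force on the tool from outside, world axes, zero at the start; "torque": the same for the moment, N m; "width": opening from 0.0 (shut) to 1.0 (fully open); "gripper_force": force on a finger pad.
Only numpy, scipy, OpenCV 4.12 (cv2) and the standard library are available. Lean on these libraries where they do the work, as an engineer would, in place of code of your own. Each camera call takes 0.05 s, during which the arm holds its last target. There are 200 camera calls.

## Working session

There is one attempt and no reset: what is moved stays moved. The work goes in short steps, Python scripts to look and compute and a tool call to move; the robot and the scene stay as the last step left them, time stands still between calls to the robot, and variables do not carry over. Pictures are saved under pics/ and viewed, at most 10 in all, crops included, and the job is handed in when it is done.

Besides the shell and the picture viewer there is one more tool, called as name(argument=value, ...), one argument or row to a line, values as JSON. move_arm: Moves the arm, as the interface text tells. Its arguments: {"type":"object","properties":{"commands":{"type":"array","items":{"type":"array","items":{"type":"number"}}},"newtons":{"type":"number"}},"required":["commands"]}

```bash
mkdir -p pics; cat > h.py <<'E'
import numpy as np, cv2
from rig import env
def cam(p):
    f=p["color"].shape[0]/2/np.tan(np.radians(p["fov_y"])/2)
    return f,np.array(p["position"]),np.array(p["rotation"]).reshape(3,3)
def at_z(p,px,z):
    f,o,R=cam(p); d=R@np.array([(px[0]-p["cx"])/f,(px[1]-p["cy"])/f,1]); return o+d*(z-o[2])/d[2]
def ray(p,px):
    f,o,R=cam(p); d=R@np.array([(px[0]-p["cx"])/f,(px[1]-p["cy"])/f,1]); return o,d/np.linalg.norm(d)
def proj(p,X):
    f,o,R=cam(p); c=R.T@(np.array(X)-o); return c[:2]/c[2]*f+[p["cx"],p["cy"]]
def tri(rs):
    A=sum(np.eye(3)-np.outer(d,d) for o,d in rs); b=sum((np.eye(3)-np.outer(d,d))@o for o,d in rs)
    return np.linalg.solve(A,b)
E
python3 - <<'E'
from h import *
S={n:env.snapshot(n) for n in("scene","side","wrist")}
Z=dict(key=.072,small_key=.072,slot_left=.072,slot_right=.072,socket_mouth=.038,vise=0,rack=0,key_tip=.012,tape=0,spool=0,mug=0,meter=0)
for t,z in Z.items():
    for n,p in S.items():
        for r in env.spot_point(t,p)[:2]:
            print(t,n,round(r["score"],2),np.round(r["point"]),np.round(at_z(p,r["point"],z)[:2],3))
for n,p in S.items(): print(n,np.round(p["position"],3),p["fov_y"])
cv2.imwrite("pics/a.png",cv2.resize(np.hstack([S["scene"]["color"],S["side"]["color"]]),(800,300)))
cv2.imwrite("pics/b.png",S["scene"]["color"])
print(env.get_obs())
E
```

```text
Traceback (most recent call last):
  File "h.py", line 7, in at_z
    f,o,R=cam(p); d=R@np.array([(px[0]-p["cx"])/f,(px[1]-p["cy"])/f,1]); return o+d*(z-o[2])/d[2]
          ~~~^^^
  File "h.py", line 5, in cam
    return f,np.array(p["position"]),np.array(p["rotation"]).reshape(3,3)
                                     ~~~~~~~~~~~~~~~~~~~~~~~~~~~~~~~^^^^^
ValueError: cannot reshape array of size 3 into shape (3,3)
```

```bash
sed -i 's/np.array(p\["rotation"\]).reshape(3,3)/cv2.Rodrigues(np.array(p["rotation"],float))[0]/' h.py
python3 - <<'E'
from h import *
S={n:env.snapshot(n) for n in("scene","side","wrist")}
Z=dict(key=.072,small_key=.072,slot_left=.072,slot_right=.072,socket_mouth=.038,vise=0,rack=0,key_tip=.012,tape=0,spool=0,mug=0,meter=0)
for t,z in Z.items():
    for n,p in S.items():
        for r in env.spot_point(t,p)[:2]:
            print(t,n,round(r["score"],2),np.round(r["point"]),np.round(at_z(p,r["point"],z)[:2],3))
for n,p in S.items(): print(n,np.round(p["position"],3),p["fov_y"])
cv2.imwrite("pics/a.png",cv2.resize(np.hstack([S["side"]["color"],S["wrist"]["color"]]),(800,300)))
cv2.imwrite("pics/b.png",S["scene"]["color"])
print(env.get_obs())
E
```

```text
key scene 0.49 [223. 168.] [ 0.55  -0.193]
key side 0.5 [259. 238.] [ 0.564 -0.213]
small_key scene 0.51 [202. 157.] [ 0.54 -0.3 ]
small_key side 0.76 [253. 262.] [ 0.531 -0.318]
slot_left scene 0.8 [224. 169.] [ 0.552 -0.186]
slot_left side 0.95 [259. 231.] [ 0.572 -0.176]
slot_right scene 0.93 [201. 156.] [ 0.533 -0.308]
slot_right side 0.91 [253. 258.] [ 0.532 -0.302]
socket_mouth scene 0.55 [331. 215.] [0.522 0.21 ]
socket_mouth side 0.35 [228. 175.] [0.508 0.228]
vise scene 0.95 [328. 223.] [0.521 0.203]
vise side 0.8 [234. 187.] [0.531 0.195]
rack scene 0.55 [212. 179.] [ 0.547 -0.254]
rack scene 0.26 [147. 165.] [ 0.622 -0.51 ]
rack side 0.77 [256. 263.] [ 0.553 -0.248]
rack side 0.54 [194. 158.] [0.375 0.45 ]
key_tip scene 0.58 [222. 182.] [ 0.553 -0.198]
key_tip scene 0.2 [400. 284.] [0.637 0.473]
tape scene 0.68 [296. 185.] [0.402 0.019]
tape side 0.52 [206. 218.] [0.407 0.003]
spool scene 0.84 [251. 222.] [0.656 0.002]
spool scene 0.59 [330. 222.] [0.513 0.207]
spool side 0.75 [274. 210.] [0.66  0.027]
mug scene 0.68 [148. 166.] [ 0.626 -0.504]
mug scene 0.57 [249. 220.] [
[... 359 characters left out ...]
98259
{'time_s': 2.15, 'q': array([-1.46253323e+00,  5.27473701e-01,  1.43274676e+00, -2.75902060e-05,
        1.18140960e+00, -1.78500115e-01]), 'qd': array([-3.83460498e-04, -1.32767267e-03, -9.15112303e-04, -4.35598572e-05,
       -8.20665711e-04, -2.19411269e-04]), 'tau': array([ 2.00976388e-05, -4.40001404e+01, -1.76981074e+01,  6.33828342e-02,
        5.05595107e-02, -2.42048122e-05]), 'position': array([ 0.17679458, -0.59941855,  0.18664965]), 'orientation': array([-3.10931482e+00, -4.48915605e-01,  3.80058213e-05]), 'contact_force': array([0.36183153, 0.77625461, 0.36633103]), 'torque': array([ 0.01292407, -0.02041856, -0.0058594 ]), 'gripper_force': 0.0, 'width': 0.9983190106137346}
```

View pics/a.png

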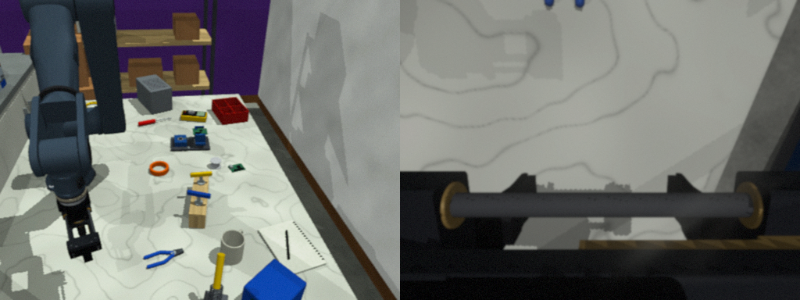

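View pics/b.png

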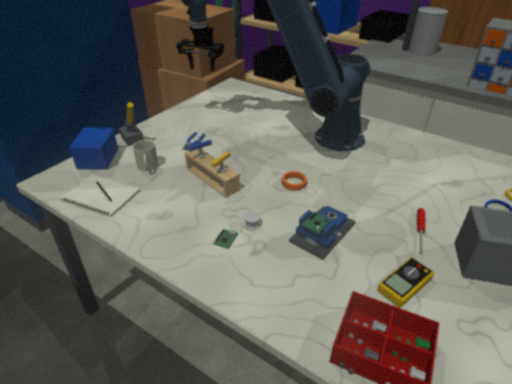

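move_arm(
  commands=[
    [-1, 0.04, 0.06, 0.06, 0, 0, 0],
    [-1, 0.09, 0.12, 0.1, 0, 0, 0],
    [-1, 0.13, 0.18, 0.1, 0, 0, 0],
    [-1, 0.17, 0.23, 0.1, 0, 0, 0],
    [-1, 0.21, 0.28, 0.1, 0, 0, 0],
    [-1, 0.25, 0.33, 0.1, 0, 0, 0],
    [-1, 0.29, 0.38, 0.1, 0, 0, 0],
    [-1, 0.3, 0.39, 0.1, 0, 0, 0],
    [-1, 0.3, 0.39, 0.1, 0, 0, 0],
  ],
)

```text
time_s: 3.28
position: [0.4784, -0.2065, 0.2869]
orientation: [-3.108, -0.456, -0.001]
contact_force: [0.3, -0.5, 0.3]
width: 1.003
gripper_force: 0.0
```

```bash
cat > look.py <<'E'
from h import *
import sys
Z=dict(key=.072,small_key=.072,slot_left=.072,slot_right=.072,socket_mouth=.038,vise=0,rack=0,socket_floor=.026,key_tip=.012)
p=env.snapshot("wrist")
for t in sys.argv[2:]:
    for r in env.spot_point(t,p)[:1]: print(t,round(r["score"],2),np.round(r["point"]),np.round(at_z(p,r["point"],Z[t])[:2],4))
cv2.imwrite(f"pics/{sys.argv[1]}.png",p["color"]); np.save(f"{sys.argv[1]}.npy",p,allow_pickle=True)
o=env.get_obs(); print(o["time_s"],np.round(o["position"],4),np.round(o["q"],2),np.round(o["orientation"],3),np.round(p["position"],4),np.round(p["rotation"],3))
E
python3 look.py c key small_key slot_left
```

```text
key 0.63 [264.  94.] [ 0.5612 -0.188 ]
slot_left 0.61 [266.  96.] [ 0.5591 -0.1905]
3.475 [ 0.4763 -0.2102  0.2865] [-0.63  0.28  1.56 -0.    1.31  0.65] [ 3.109e+00  4.490e-01 -1.000e-03] [ 0.5422 -0.1862  0.4841] [ 2.355 -1.752 -0.22 ]
```

View pics/c.png

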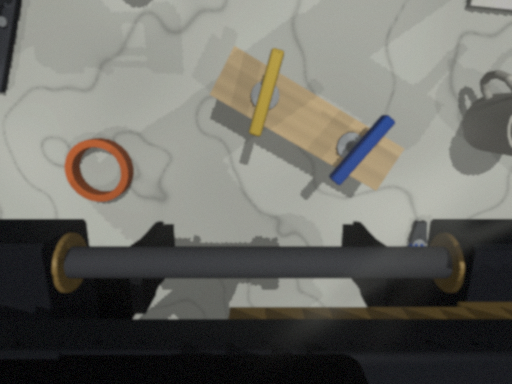

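```bash
python3 - <<'E'
from h import *
p=np.load("c.npy",allow_pickle=True).item()
h=cv2.cvtColor(p["color"],cv2.COLOR_BGR2HSV)
m=cv2.inRange(h,(18,140,90),(32,255,255))
n,l,s,c=cv2.connectedComponentsWithStats(m); i=1+np.argmax([s[k,4] if s[k,1]<200 else 0 for k in range(1,n)])
pts=np.argwhere(l==i)[:,::-1].astype(np.float32); print(s[i],c[i])
V=np.median(h[l==i],0); print(V)
b=cv2.boxPoints(cv2.minAreaRect(pts)); print(b)
W=np.array([at_z(p,q,.123)[:2] for q in b]); print(np.round(W,4),W.mean(0))
for k in range(2): d=W[k+1]-W[k]; print(np.linalg.norm(d),np.degrees(np.arctan2(d[1],d[0])))
print(at_z(p,c[i],.12))
o,d=ray(p,[264,94])
print(proj(p,[.561,-.189,.072]),proj(p,[.561,-.189,.126]))
E
```

```text
[250  49  33  86 966] [265.9047619   92.21221532]
[ 23. 157. 172.]
[[248.5845   132.49571 ]
 [271.93695   48.42693 ]
 [283.1805    51.550125]
 [259.82806  135.61891 ]]
[[ 0.5159 -0.1836]
 [ 0.6029 -0.1827]
 [ 0.6034 -0.1944]
 [ 0.5162 -0.1961]] [ 0.55961903 -0.18919582]
0.08702192716969637 0.6095731760415033
0.011768028474998507 -87.73302191046248
[ 0.56089658 -0.18927267  0.12      ]
[264.77923435  94.02439084] [265.81556484  91.74899239]
```

move_arm(
  commands=[
    [-1, 0.045, 0.01, -0.01, 0, 0, -8],
    [-1, 0.084, 0.0204, -0.04, 0, 0, -15.7],
    [-1, 0.084, 0.0204, -0.09, 0, 0, -15.7],
    [-1, 0.084, 0.0204, -0.14, 0, 0, -15.7],
    [-1, 0.084, 0.0204, -0.175, 0, 0, -15.7],
    [-1, 0.084, 0.0204, -0.1885, 0, 0, -15.7],
    [-1, 0.084, 0.0204, -0.1885, 0, 0, -15.7],
  ],
  newtons=50,
)

```text
time_s: 4.35
position: [0.5602, -0.1903, 0.0978]
orientation: [-3.141, -0.017, 0.002]
contact_force: [-0.5, 0.4, -0.1]
width: 1.002
gripper_force: 0.0
```

move_arm(
  commands=[
    [1, 0, 0, 0, 0, 0, 0],
    [1, 0, 0, 0, 0, 0, 0],
    [1, 0, 0, 0, 0, 0, 0],
    [1, 0, 0, 0, 0, 0, 0],
    [1, 0, 0, 0, 0, 0, 0],
    [1, 0, 0, 0, 0, 0, 0],
  ],
  newtons=50,
)

```text
time_s: 5.1
position: [0.5608, -0.189, 0.0981]
orientation: [-3.142, -0.02, 0.0]
contact_force: [-0.9, 0.6, -0.2]
width: 0.399
gripper_force: 0.0
```

move_arm(
  commands=[
    [1, 0, 0, 0, 0, 0, 0],
    [1, 0, 0, 0, 0, 0, 0],
    [1, 0, 0, 0, 0, 0, 0],
    [1, 0, 0, 0, 0, 0, 0],
    [1, 0, 0, 0, 0, 0, 0],
  ],
)

```text
time_s: 5.72
position: [0.5608, -0.1891, 0.0981]
orientation: [3.142, 0.02, 0.0]
contact_force: [0.3, 0.3, 0.1]
width: 0.006
gripper_force: 0.0
```

```bash
python3 - <<'E'
from h import *
a=env.snapshot("scene")["color"][90:240,120:320]; b=env.snapshot("side")["color"][150:300,170:370]
cv2.imwrite("pics/d.png",cv2.resize(np.hstack([a,b]),(800,300)))
E
```

```text
(no output)
```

View pics/d.png

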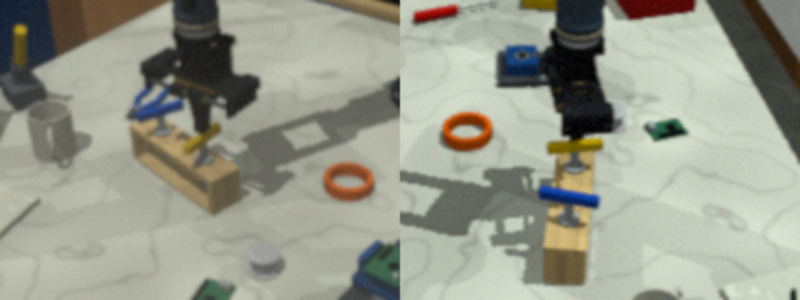

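```bash
python3 - <<'E'
from h import *
S={n:env.snapshot(n) for n in("scene","side")}
def seg(p,box):
    h=cv2.cvtColor(p["color"],cv2.COLOR_BGR2HSV); m=cv2.inRange(h,(18,140,80),(32,255,255)); x0,y0,x1,y1=box
    k=np.zeros_like(m);k[y0:y1,x0:x1]=m[y0:y1,x0:x1]
    n,l,s,c=cv2.connectedComponentsWithStats(k); i=1+np.argmax(s[1:,4]); return c[i],s[i]
B=dict(scene=(190,130,260,190),side=(230,200,300,250))
rs=[]
for n,p in S.items():
    c,s=seg(p,B[n]); rs.append(ray(p,c)); print(n,c,s,"TCP",proj(p,[.5608,-.189,.098]),"bar",proj(p,[.561,-.189,.117]))
print(tri(rs))
w=np.load("c.npy",allow_pickle=True).item()
rs.append(ray(w,[265.9,92.2])); print(tri(rs))
out=[cv2.resize(S["scene"]["color"][125:200,180:280],(400,300),interpolation=2),cv2.resize(S["side"]["color"][180:255,210:310],(400,300),interpolation=2)]
cv2.imwrite("pics/e.png",np.hstack(out))
E
```

```text
scene [219.12658228 159.58227848] [212 153  17  14  79] TCP [221.79846769 163.59270108] bar [221.49555081 158.92542826]
side [257.32051282 222.73717949] [244 219  27   8 156] TCP [256.90992119 227.20461751] bar [257.12850332 222.50986333]
[ 0.56389153 -0.19320475  0.11659542]
[ 0.56306956 -0.19147882  0.11610964]
```

View pics/e.png

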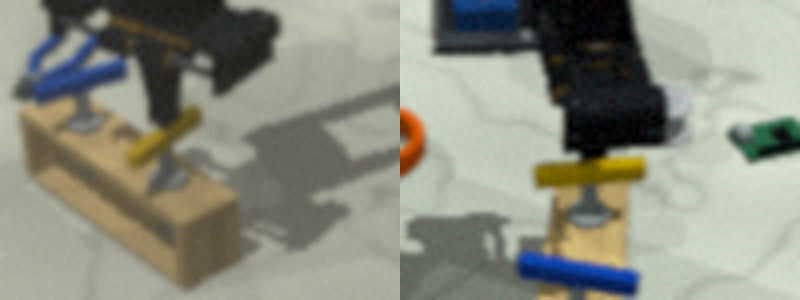

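move_arm(
  commands=[
    [1, 0, 0, 0.05, 0, 0, 0],
    [1, 0, 0, 0.06, 0, 0, 0],
    [1, 0, 0, 0.06, 0, 0, 0],
    [1, 0, 0, 0.06, 0, 0, 0],
  ],
)

```text
time_s: 6.42
position: [0.5598, -0.1885, 0.1569]
orientation: [-3.14, -0.02, 0.004]
contact_force: [-0.3, 0.7, 0.1]
width: 0.005
gripper_force: 0.0
```

```bash
python3 - <<'E'
from h import *
S={n:env.snapshot(n) for n in("scene","side")}
t=env.get_obs()["position"]; print(t)
out=[]
for n,(x,y) in dict(scene=(180,110),side=(210,165)).items():
    p=S[n]; im=cv2.resize(p["color"][y:y+75,x:x+100],(400,300),interpolation=2)
    q=(proj(p,t)-[x,y])*4; print(n,q,q/4+[x,y]); cv2.circle(im,tuple(int(v) for v in q),3,(0,0,255),1); out.append(im)
cv2.imwrite("pics/f.png",np.hstack(out))
E
```

```text
[ 0.55985167 -0.18852621  0.15672965]
scene [165.01465859 154.96057516] [221.25366465 148.74014379]
side [188.303793  189.5622788] [257.07594825 212.3905697 ]
```

View pics/f.png

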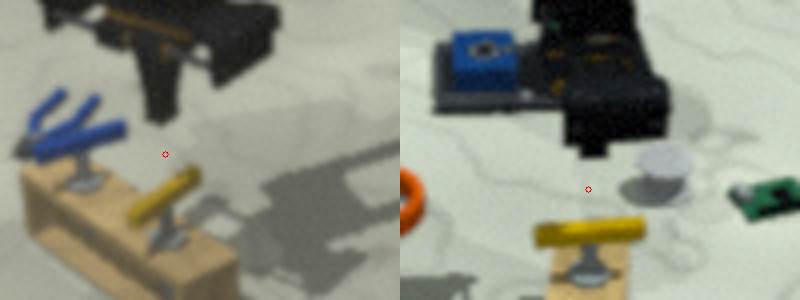

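The shut fingertips (crop scene (162,122), side (192,157)) sit about 33 mm above the reported TCP marker, so the TCP reading is about 33 mm too low. I'll grasp that much lower.

move_arm(
  commands=[
    [-1, 0.001, -0.001, 0, 0, 0, 0],
    [-1, 0.001, -0.001, 0, 0, 0, 0],
    [-1, 0.001, -0.001, 0, 0, 0, 0],
    [-1, 0.001, -0.001, 0, 0, 0, 0],
    [-1, 0.001, -0.001, 0, 0, 0, 0],
    [-1, 0.001, -0.001, -0.02, 0, 0, 0],
    [-1, 0.001, -0.001, -0.05, 0, 0, 0],
    [-1, 0.001, -0.001, -0.08, 0, 0, 0],
    [-1, 0.001, -0.001, -0.093, 0, 0, 0],
    [-1, 0.001, -0.001, -0.093, 0, 0, 0],
  ],
)

```text
time_s: 7.78
position: [0.5614, -0.1898, 0.0645]
orientation: [-3.141, -0.02, 0.002]
contact_force: [-0.2, 0.4, 1.4]
width: 0.986
gripper_force: 0.0
```

move_arm(
  commands=[
    [1, 0, 0, 0, 0, 0, 0],
    [1, 0, 0, 0, 0, 0, 0],
    [1, 0, 0, 0, 0, 0, 0],
    [1, 0, 0, 0, 0, 0, 0],
    [1, 0, 0, 0, 0, 0, 0],
    [1, 0, 0, 0, 0, 0, 0],
    [1, 0, 0, 0, 0, 0, 0],
    [1, 0, 0, 0, 0, 0, 0],
    [1, 0, 0, 0, 0, 0, 0],
    [1, 0, 0, 0, 0, 0, 0],
  ],
  newtons=50,
)

```text
time_s: 9.02
position: [0.5619, -0.1902, 0.0651]
orientation: [3.141, 0.02, 0.0]
contact_force: [0.9, -0.4, -1.3]
width: 0.157
gripper_force: 50.0
```

move_arm(
  commands=[
    [1, 0, 0, 0.05, 0, 0, 0],
    [1, 0, 0, 0.1, 0, 0, 0],
    [1, -0.01, 0.05, 0.135, 0, 0, 4],
    [1, -0.03, 0.1, 0.135, 0, 0, 12],
    [1, -0.05, 0.15, 0.135, 0, 0, 20],
    [1, -0.065, 0.2, 0.135, 0, 0, 28],
    [1, -0.08, 0.25, 0.135, 0, 0, 36],
    [1, -0.095, 0.3, 0.135, 0, 0, 39],
    [1, -0.107, 0.341, 0.135, 0, 0, 39],
    [1, -0.107, 0.341, 0.135, 0, 0, 39],
  ],
)

```text
time_s: 10.28
position: [0.4525, 0.1534, 0.1997]
orientation: [-2.951, -1.074, 0.003]
contact_force: [0.3, -0.8, -2.4]
width: 0.153
gripper_force: 50.0
```

move_arm(
  commands=[
    [1, 0, 0, 0, 0, 0, 0],
    [1, 0, 0, 0, 0, 0, 0],
    [1, 0, 0, 0, 0, 0, 0],
  ],
)

```text
time_s: 10.65
position: [0.4552, 0.15, 0.2001]
orientation: [2.956, 1.065, -0.0]
contact_force: [0.5, 0.6, -3.6]
width: 0.158
gripper_force: 50.0
```

```bash
python3 look.py g socket_mouth socket_floor vise; python3 - <<'E'
from h import *
p=np.load("g.npy",allow_pickle=True).item()
u=proj(p,[.522,.207,.038]); x,y=[int(np.clip(v-60,0,m)) for v,m in zip(u,(392,264))]
cv2.imwrite("pics/g2.png",np.hstack([cv2.resize(p["color"],(400,300)),cv2.resize(p["color"][y:y+90,x:x+120],(400,300),interpolation=2)])); print(x,y)
E
```

```text
socket_mouth 0.92 [249.  87.] [0.5175 0.2143]
socket_floor 0.66 [251.  90.] [0.5165 0.2118]
vise 0.81 [250.  91.] [0.5161 0.2138]
10.85 [0.455  0.1505 0.2001] [0.09 0.31 1.77 0.   1.06 0.96] [-2.955 -1.066  0.   ] [0.5066 0.1939 0.3972] [ 2.635 -1.239 -0.156]
197 28
```

View pics/g2.png

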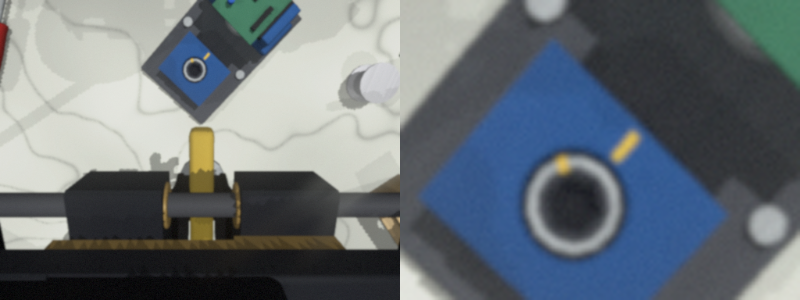

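```bash
python3 - <<'E'
from h import *
p=np.load("g.npy",allow_pickle=True).item()
h=cv2.cvtColor(p["color"],cv2.COLOR_BGR2HSV)
m=cv2.inRange(h,(12,90,120),(35,255,255))
n,l,s,c=cv2.connectedComponentsWithStats(m)
for i in range(1,n):
    if s[i,4]>8: print(s[i],c[i])
# head circle: low-saturation bright ring near guess
g=cv2.GaussianBlur(p["color"],(3,3),0); hs=cv2.cvtColor(g,cv2.COLOR_BGR2HSV)
blue=cv2.inRange(hs,(95,110,40),(125,255,255)); y0,x0=60,220
roi=255-blue[y0:y0+60,x0:x0+60]; cs,_=cv2.findContours(roi,cv2.RETR_LIST,cv2.CHAIN_APPROX_NONE)
for k in cs:
    if 300<cv2.contourArea(k)<1200: e=cv2.fitEllipse(k); print("ell",e[0][0]+x0,e[0][1]+y0,e[1])
for q in ([249.3,89.2],): print(at_z(p,q,.038))
C=at_z(p,[249.3,89.2],.038)
for q in ([197+162/3.333,28+163/3.333],[197+226/3.333,28+147/3.333]):
    d=at_z(p,q,.038)-C; print(q,np.degrees(np.arctan2(d[1],d[0])),np.hypot(*d[:2]))
# handle pose
i=max((i for i in range(1,n) if s[i,1]>150),key=lambda i:s[i,4])
r=[]
for y in range(s[i,1]+6,s[i,1]+50,4):
    xs=np.where(l[y]==i)[0]
    if len(xs): r.append((y,xs.min(),xs.max()))
print(r)
zt=.2601+.001
a=at_z(p,[np.mean(r[0][1:]),r[0][0]],zt);b=at_z(p,[np.mean(r[5][1:]),r[5][0]],zt); d=a-b
print("handle yaw",np.degrees(np.arctan2(d[1],d[0])))
e=at_z(p,[np.mean(r[0][1:]),s[i,1]],zt); t=np.array([.455,.1505]); print("end dist from TCP",e,np.linalg.norm(e[:2]-t), np.degrees(np.arctan2(*(e[:2]-t)[::-1])))
E
```

```text
[261  68   7   8  24] [264.20833333  71.41666667]
[244  74   4   6  16] [245.375   76.8125]
[ 243  163   31   81 1934] [257.60289555 196.4229576 ]
[209 241   5  48 144] [210.92361111 264.125     ]
[303 257   4   6  16] [304.6875 259.3125]
[304 268   3   8  18] [305.11111111 271.5       ]
[304 279   3   6  13] [304.69230769 281.15384615]
[246 280  26  27 539] [258.58070501 295.15584416]
ell 250.5735855102539 86.99225234985352 (29.130048751831055, 42.04677963256836)
[0.51597097 0.21315202 0.038     ]
[245.6048604860486, 76.90489048904891] 56.76191548143794 0.01258486535419813
[264.8067806780678, 72.10441044104411] -4.059782316798692 0.023048912203226066
[(169, np.int64(244), np.int64(272)), (173, np.int64(243), np.int64(272)), (177, np.int64(243), np.int64(273)), (181, np.int64(243), np.int64(273)), (185, np.int64(243), np.int64(272)), (189, np.int64(243), np.int64(272)), (193, np.int64(243), np.int64(272)), (197, np.int64(243), np.int64(272)), (201, np.int64(243), np.int64(272)), (205, np.int64(243), np.int64(273)), (209, np.int64(243), np.int64(272))]
handle yaw 38.22960702485558
end dist from TCP [0.48991902 0.17997315 0.2611    ] 0.0456946934257282 40.16579884870225
```

move_arm(
  commands=[
    [1, 0.03, 0.03, 0, 0, 0, 9],
    [1, 0.0612, 0.063, 0, 0, 0, 17],
    [1, 0.0612, 0.063, -0.03, 0, 0, 17],
    [1, 0.0612, 0.063, -0.07, 0, 0, 17],
    [1, 0.0612, 0.063, -0.1, 0, 0, 17],
    [1, 0.0612, 0.063, -0.104, 0, 0, 17],
    [1, 0.0612, 0.063, -0.104, 0, 0, 17],
  ],
)

```text
time_s: 11.72
position: [0.5167, 0.214, 0.0966]
orientation: [2.764, 1.492, 0.001]
contact_force: [-0.3, 0.6, -2.4]
width: 0.16
gripper_force: 50.0
```

```bash
python3 - <<'E'
from h import *
out=[]
S={n:env.snapshot(n) for n in("scene","side")}
o=env.get_obs(); t=o["position"]; print(t,o["contact_force"],o["orientation"])
for n in S:
    p=S[n]; u=proj(p,[.516,.213,.038]); x,y=[int(v) for v in u-[40,40]]
    out.append(cv2.resize(p["color"][y:y+60,x:x+80],(400,300),interpolation=2)); print(n,(u-[x,y])*5,(proj(p,t+[0,0,-.053])-[x,y])*5)
cv2.imwrite("pics/i.png",np.hstack(out))
E
```

```text
[0.51741201 0.21418932 0.09761272] [ 0.16004197 -0.6474075  -2.62213083] [2.7636608  1.49199257 0.00477524]
scene [203.16987164 202.29989045] [205.21437837 196.17764302]
side [201.77040796 200.70033313] [203.29617601 192.83059528]
```

View pics/i.png

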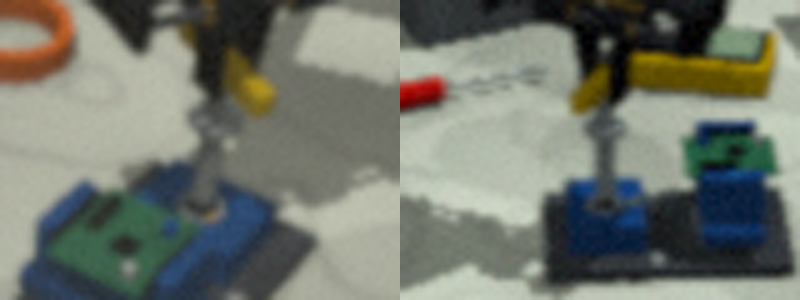

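move_arm(
  commands=[
    [1, 0, 0, -0.003, 0, 0, 0],
    [1, 0, 0, -0.006, 0, 0, 0],
    [1, 0, 0, -0.009, 0, 0, 0],
    [1, 0, 0, -0.012, 0, 0, 0],
    [1, 0, 0, -0.012, 0, 0, 0],
  ],
)

```text
time_s: 12.45
position: [0.516, 0.214, 0.0838]
orientation: [-2.764, -1.492, 0.0]
contact_force: [-0.1, 0.0, -2.5]
width: 0.152
gripper_force: 50.0
```

move_arm(
  commands=[
    [1, 0, 0, -0.002, 0, 0, 0],
    [1, 0, 0, -0.004, 0, 0, 0],
    [1, 0, 0, -0.005, 0, 0, 0],
    [1, 0, 0, -0.005, 0, 0, 0],
  ],
)

```text
time_s: 12.95
position: [0.5161, 0.214, 0.0791]
orientation: [-2.764, -1.493, -0.0]
contact_force: [-0.7, 0.2, -2.3]
width: 0.156
gripper_force: 50.0
```

move_arm(
  commands=[
    [1, 0, 0, -0.001, 0, 0, 0],
    [1, 0, 0, -0.002, 0, 0, 0],
    [1, 0, 0, -0.002, 0, 0, 0],
    [1, 0, 0, -0.002, 0, 0, 0],
  ],
)

```text
time_s: 13.45
position: [0.5166, 0.2142, 0.0789]
orientation: [2.764, 1.493, 0.003]
contact_force: [-1.9, 0.3, 10.1]
width: 0.152
gripper_force: 50.0
```

move_arm(
  commands=[
    [1, 0, 0, 0, 0, 0, -6],
    [1, 0, 0, 0, 0, 0, -12],
    [1, 0, 0, 0, 0, 0, -18],
    [1, 0, 0, 0, 0, 0, -24],
    [1, 0, 0, 0, 0, 0, -30],
    [1, 0, 0, 0, 0, 0, -36],
    [1, 0, 0, 0, 0, 0, -42],
    [1, 0, 0, 0, 0, 0, -48],
    [1, 0, 0, 0, 0, 0, -54],
  ],
)

```text
time_s: 14.58
position: [0.5176, 0.2135, 0.0789]
orientation: [3.14, 0.072, 0.006]
contact_force: [-0.1, -2.8, 7.2]
width: 0.16
gripper_force: 50.0
```

```bash
python3 -c "
from h import *
o=env.get_obs();print(o['position'],o['orientation'],o['torque'],o['contact_force'],o['q'])"
```

```text
[0.51756085 0.21353465 0.07892568] [3.13987601 0.07156833 0.00555281] [-0.44171004  0.13792892  0.15565567] [-0.1338854  -2.77474791  7.18507609] [ 0.19264528  0.58891831  1.69642473 -0.00196632  0.85291691  1.71915374]
```

move_arm(
  commands=[
    [1, 0, 0, 0, 0, 0, -4],
    [1, 0, 0, 0, 0, 0, -8],
    [1, 0, 0, 0, 0, 0, -11],
    [1, 0, 0, 0, 0, 0, -14],
    [1, 0, 0, 0, 0, 0, -14],
  ],
)

```text
time_s: 15.2
position: [0.5175, 0.2133, 0.0789]
orientation: [3.126, -0.307, 0.006]
contact_force: [-0.7, -1.9, 6.6]
width: 0.158
gripper_force: 50.0
```

```bash
python3 -c "
from h import *
o=env.get_obs();print(o['position'],o['orientation'],o['torque'],o['contact_force'])"
```

```text
[0.51753932 0.2132709  0.07888243] [ 3.12567121 -0.30670285  0.0055426 ] [-0.57502794  0.16838626  0.08945888] [-0.66280474 -1.87383768  6.57087425]
```

move_arm(
  commands=[
    [1, 0, 0, 0, 0, 0, -3],
    [1, 0, 0, 0, 0, 0, -6],
    [1, 0, 0, 0, 0, 0, -8],
    [1, 0, 0, 0, 0, 0, -8],
  ],
)

```text
time_s: 15.7
position: [0.5175, 0.2131, 0.0789]
orientation: [3.097, -0.523, 0.006]
contact_force: [0.1, -2.9, 6.6]
width: 0.155
gripper_force: 50.1
```

```bash
python3 -c "
from h import *
o=env.get_obs();print(o['position'],o['orientation'],o['torque'],o['contact_force'])"
```

```text
[0.51751603 0.21313488 0.07888944] [ 3.09672729 -0.52345653  0.00556884] [-0.65548116  0.14818574  0.14841463] [ 0.14337606 -2.87370534  6.5577059 ]
```

move_arm(
  commands=[
    [1, 0, 0, 0, 0, 0, -3],
    [1, 0, 0, 0, 0, 0, -6],
    [1, 0, 0, 0, 0, 0, -8],
    [1, 0, 0, 0, 0, 0, -8],
  ],
)

```text
time_s: 16.2
position: [0.5174, 0.213, 0.0789]
orientation: [3.053, -0.737, 0.006]
contact_force: [-0.3, -2.5, 6.7]
width: 0.155
gripper_force: 50.1
```

```bash
python3 - <<'E'
from h import *
o=env.get_obs();print(o['position'],o['orientation'],o['torque'],o['contact_force'],o["q"])
S={n:env.snapshot(n) for n in("scene","side")}
out=[]
for n in S:
    p=S[n]; u=proj(p,[.516,.213,.038]); x,y=[int(v) for v in u-[40,40]]
    out.append(cv2.resize(p["color"][y:y+60,x:x+80],(400,300),interpolation=2))
cv2.imwrite("pics/j.png",np.hstack(out))
E
```

```text
[0.51744627 0.21300793 0.07890742] [ 3.05274262 -0.73730005  0.00567944] [-0.72629627  0.18993667  0.22303391] [-0.3364982  -2.50186554  6.73328116] [ 0.19236373  0.58886982  1.69662817 -0.00328993  0.85325425  2.2392842 ]
```

View pics/j.png

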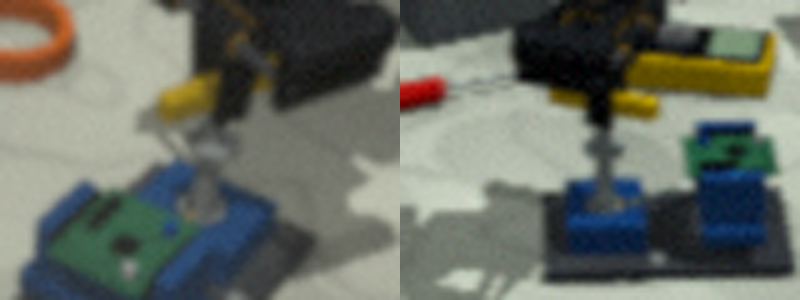

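```bash
python3 - <<'E'
from h import *
p=env.snapshot("side"); u=proj(p,[.516,.213,.038]); x,y=[int(v) for v in u-[40,40]]
W=[at_z(p,[x+a/5,y+b/5],.131) for a,b in((152,97),(258,105))]
d=W[1]-W[0]; print(W,np.linalg.norm(d),np.degrees(np.arctan2(d[1],d[0])))
E
```

```text
[array([0.47875466, 0.22107788, 0.131     ]), array([0.55936227, 0.19972674, 0.131     ])] 0.08338739815445104 -14.83566962173942
```

move_arm(
  commands=[
    [1, 0, 0, 0, 0, 0, -3],
    [1, 0, 0, 0, 0, 0, -6],
    [1, 0, 0, 0, 0, 0, -6],
  ],
)

```text
time_s: 16.73
position: [0.5174, 0.2129, 0.0789]
orientation: [3.01, -0.896, 0.006]
contact_force: [-0.6, -3.2, 8.3]
width: 0.16
gripper_force: 50.1
```

```bash
python3 -c "
from h import *
o=env.get_obs();print(o['position'],o['orientation'],o['torque'],o['contact_force'])"
```

```text
[0.51740948 0.21290424 0.07889519] [ 3.00991861 -0.89632963  0.00557224] [-0.76913577  0.18556556  0.19235628] [-0.62547087 -3.21486051  8.30907701]
```

```bash
python3 - <<'E'
from h import *
p=env.snapshot("wrist")
h=cv2.cvtColor(p["color"],cv2.COLOR_BGR2HSV); m=cv2.inRange(h,(12,90,120),(35,255,255))
m[:150]=0; m[240:]=0
n,l,s,c=cv2.connectedComponentsWithStats(m); i=1+np.argmax(s[1:,4]); print(s[i])
r=[(y,)+tuple(int(v) for v in (np.where(l[y]==i)[0].min(),np.where(l[y]==i)[0].max())) for y in range(s[i,1]+4,s[i,1]+60,8) if (l[y]==i).any()]
print(r)
for e in (1,2):
    a,b=[at_z(p,[r[k][e],r[k][0]],.139) for k in (0,4)]; d=a-b; print(np.degrees(np.arctan2(d[1],d[0])))
cv2.imwrite("pics/k.png",p["color"])
E
```

```text
[ 240  163   34   77 2337]
[(167, 244, 271), (175, 241, 272), (183, 242, 272), (191, 242, 273), (199, 242, 272), (207, 242, 273), (215, 243, 273)]
-37.27065502806092
-30.83251062848425
```

View pics/k.png

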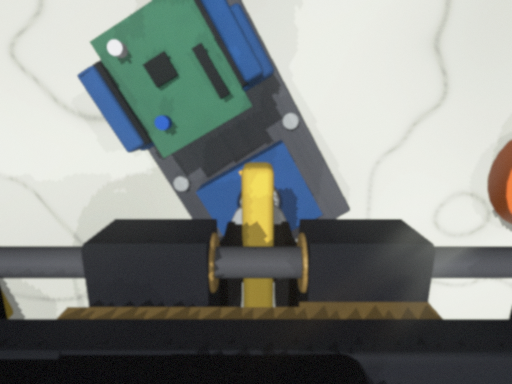

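I've used all 10 picture views, so from here I'll check numerically. I'll ease off, withdraw the key and measure the stripes.

move_arm(
  commands=[
    [1, 0, 0, 0, 0, 0, 4],
    [1, 0, 0, 0, 0, 0, 8],
    [1, 0, 0, 0.01, 0, 0, 8],
    [1, 0, 0, 0.03, 0, 0, 8],
    [1, 0, 0, 0.07, 0, 0, 8],
    [1, 0, 0, 0.11, 0, 0, 13],
    [1, -0.05, 0, 0.12, 0, 0, 23],
    [1, -0.087, 0.004, 0.12, 0, 0, 33],
    [1, -0.087, 0.004, 0.12, 0, 0, 33],
    [1, -0.087, 0.004, 0.12, 0, 0, 33],
  ],
)

```text
time_s: 18.02
position: [0.4298, 0.2184, 0.1979]
orientation: [-3.141, 0.009, -0.003]
contact_force: [1.1, 0.4, -2.2]
width: 0.153
gripper_force: 50.0
```

```bash
cat > st.py <<'E'
from h import *
o=env.get_obs(); p=env.snapshot("wrist"); np.save("st.npy",p,allow_pickle=True)
print(o["position"],o["orientation"])
for t in("socket_mouth",):
    for r in env.spot_point(t,p)[:1]: C=at_z(p,r["point"],.038); print(t,r["score"],r["point"],C)
C=np.array([.5163,.2134,.038])
u=proj(p,C); print("socket px",u)
h=cv2.cvtColor(p["color"],cv2.COLOR_BGR2HSV); m=cv2.inRange(h,(12,80,110),(38,255,255)); m[160:]=0
n,l,s,c=cv2.connectedComponentsWithStats(m)
for i in range(1,n):
    d=at_z(p,c[i],.038)-C
    if s[i,4]>5: print(s[i],np.round(c[i],1),"r",np.hypot(*d[:2]),"yaw",np.degrees(np.arctan2(d[1],d[0])))
E
python3 st.py
```

```text
[0.42982974 0.21838906 0.19787935] [-3.14080263  0.00917894 -0.00321097]
socket_mouth 0.61 [264.1, 91.8] [0.51366691 0.21273567 0.038     ]
socket px [263.45005798  89.12525106]
[  0   0  24  65 663] [14.2 33.2] r 0.2521827299972226 yaw 77.56351448561773
[263  61   3  10  24] [264.2  65.8] r 0.02249474122602753 yaw -2.1473060166128906
[261  75   4   6  21] [262.4  77.4] r 0.011479843559940105 yaw 5.108470103312809
```

```bash
cat > ang.py <<'E'
from h import *
import sys
from scipy.optimize import least_squares
def ana(f,guess):
    p=np.load(f,allow_pickle=True).item(); im=cv2.GaussianBlur(p["color"],(0,0),.7)
    b,g,r=[im[...,k].astype(float) for k in range(3)]
    # rectify to top plane: 0.25mm grid
    G=at_z(p,guess,.038); N=241; xs=(np.arange(N)-120)*.00025
    P=np.array([[proj(p,[G[0]+x,G[1]+y,.038]) for x in xs] for y in xs],np.float32)
    R=cv2.remap(p["color"],P[...,0],P[...,1],cv2.INTER_CUBIC).astype(float)
    blue=R[...,0]-R[...,2]            # high on block, low on head
    red=R[...,2]-R[...,0]             # high on yellow
    # centre: outer edge of head by radial search
    th=np.radians(np.arange(0,360,5)); 
    c=np.zeros(2)
    for _ in range(4):
        rr=np.arange(11,20,.1); pts=[]
        for t in th:
            X=(c[0]+rr*np.cos(t))/.25+120; Y=(c[1]+rr*np.sin(t))/.25+120
            v=cv2.remap(blue.astype(np.float32),X.astype(np.float32)[None],Y.astype(np.float32)[None],1)[0]
            k=np.argmax(np.gradient(cv2.GaussianBlur(v[None],(0,0),4)[0])); pts.append([c[0]+rr[k]*np.cos(t),c[1]+rr[k]*np.sin(t)])
        pts=np.array(pts); s=least_squares(lambda q:np.hypot(*(pts-q[:2]).T)-q[2],[*c,15],loss="soft_l1",f_scale=.3); c=s.x[:2]
    print(f,"centre",G[:2]+c/1000,"R",s.x[2])
    yy,xx=np.mgrid[:N,:N]; dx=(xx-120)*.25-c[0]; dy=(yy-120)*.25-c[1]; rad=np.hypot(dx,dy); ang=np.degrees(np.arctan2(dy,dx))
    for nm,(lo,hi) in dict(screw=(8.5,14),block=(18,27)).items():
        w=np.where((rad>lo)&(rad<hi),np.clip(red-20,0,None),0); 
        a=np.degrees(np.arctan2((w*dy).sum(),(w*dx).sum())); print(nm,round(a,1),"r",(w*rad).sum()/w.sum(),"max",w.max())
for a in sys.argv[1:]: f,x,y=a.split(","); ana(f,[float(x),float(y)])
E
python3 ang.py g.npy,249.3,89.2 st.npy,263.7,90
```

```text
g.npy centre [0.51547085 0.21353691] R 16.029672373676693
screw 55.1 r 12.112444066779496 max 101.0
block -3.0 r 23.186878070820818 max 108.0
st.npy centre [0.51533829 0.21388542] R 16.050435293110766
screw 2.1 r 12.078750443631778 max 103.0
block -3.6 r 23.103615214301595 max 106.0
```

```bash
python3 - <<'E'
from h import *
for f in("g.npy","st.npy"):
    p=np.load(f,allow_pickle=True).item()
    h=cv2.cvtColor(p["color"],cv2.COLOR_BGR2HSV); m=cv2.inRange(h,(12,90,100),(35,255,255)); m[:150]=0; m[245:]=0
    n,l,s,c=cv2.connectedComponentsWithStats(m); i=1+np.argmax(s[1:,4]); y0=s[i,1]
    r=[(y,)+tuple(int(v) for v in (np.where(l[y]==i)[0].min(),np.where(l[y]==i)[0].max())) for y in range(y0,y0+70,7)]
    print(f,s[i],r)
E
python3 - <<'E'
import sys; sys.path.insert(0,'.')
from h import *
import os
S={n:env.snapshot(n) for n in("scene","side")}
t=env.get_obs()["position"]
# shaft axis: gray shaft tip location in both views
for n,p in S.items():
    for k in("key","key_tip"):
        for r in env.spot_point(k,p)[:2]: print(n,k,round(r["score"],2),r["point"],"expect",proj(p,t+([0,0,.007] if k=="key" else [0,0,-.053])))
E
```

```text
g.npy [ 243  163   31   82 2396] [(163, 251, 265), (170, 244, 272), (177, 243, 273), (184, 243, 272), (191, 243, 272), (198, 243, 272), (205, 243, 273), (212, 243, 272), (219, 243, 272), (226, 244, 271)]
st.npy [ 242  163   32   82 2447] [(163, 250, 265), (170, 244, 272), (177, 242, 273), (184, 243, 272), (191, 243, 272), (198, 243, 272), (205, 243, 272), (212, 243, 272), (219, 243, 272), (226, 243, 273)]
scene key 0.74 [349.8, 159.9] expect [353.57273738 157.76287257]
scene key_tip 0.66 [350.7, 173.0] expect [350.57227798 174.13957842]
scene key_tip 0.49 [331.3, 217.1] expect [350.57227798 174.13957842]
side key 0.64 [223.9, 327.9] expect [207.15490759 140.55962358]
side key 0.51 [209.9, 144.2] expect [207.15490759 140.55962358]
side key_tip 0.55 [207.7, 155.8] expect [207.78286793 154.48596587]
```

move_arm(
  commands=[
    [1, 0.05, -0.002, 0, 0, 0, 2.3],
    [1, 0.0867, -0.0045, 0, 0, 0, 2.3],
    [1, 0.0867, -0.0045, 0, 0, 0, 2.3],
    [1, 0.0867, -0.0045, -0.05, 0, 0, 2.3],
    [1, 0.0867, -0.0045, -0.09, 0, 0, 2.3],
    [1, 0.0867, -0.0045, -0.101, 0, 0, 2.3],
    [1, 0.0867, -0.0045, -0.104, 0, 0, 2.3],
    [1, 0.0867, -0.0045, -0.107, 0, 0, 2.3],
    [1, 0.0867, -0.0045, -0.11, 0, 0, 2.3],
    [1, 0.0867, -0.0045, -0.113, 0, 0, 2.3],
  ],
)

```text
time_s: 19.68
position: [0.5166, 0.2136, 0.085]
orientation: [-3.141, -0.056, -0.004]
contact_force: [0.8, -0.5, -2.3]
width: 0.156
gripper_force: 50.0
```

move_arm(
  commands=[
    [1, 0, 0, -0.002, 0, 0, 0],
    [1, 0, 0, -0.004, 0, 0, 0],
    [1, 0, 0, -0.006, 0, 0, 0],
    [1, 0, 0, -0.007, 0, 0, 0],
    [1, 0, 0, -0.007, 0, 0, 0],
  ],
)

```text
time_s: 20.3
position: [0.517, 0.2135, 0.0789]
orientation: [-3.141, -0.056, -0.004]
contact_force: [-0.2, -1.4, 7.9]
width: 0.156
gripper_force: 50.0
```

```bash
cat > o.py <<'E'
from h import *
o=env.get_obs();print(o['position'],o['orientation'],o['torque'],o['contact_force'])
E
python3 o.py
```

```text
[0.51701006 0.21354753 0.07890508] [-3.14087976 -0.05592823 -0.00448601] [-0.31500714  0.08237055  0.02299824] [-0.19420258 -1.35224539  7.89829606]
```

move_arm(
  commands=[
    [1, 0, 0, 0, 0, 0, -4],
    [1, 0, 0, 0, 0, 0, -8],
    [1, 0, 0, 0, 0, 0, -12],
    [1, 0, 0, 0, 0, 0, -12],
  ],
)

```text
time_s: 20.8
position: [0.5172, 0.2131, 0.0789]
orientation: [3.129, -0.272, 0.005]
contact_force: [-1.0, -1.9, 8.1]
width: 0.155
gripper_force: 50.0
```

```bash
python3 o.py
```

```text
[0.51718864 0.21313495 0.07890592] [ 3.12949701 -0.27220983  0.0051617 ] [-0.46670339  0.03807872  0.07682496] [-0.95822611 -1.92529051  8.07770342]
```

move_arm(
  commands=[
    [1, 0, 0, 0, 0, 0, -3],
    [1, 0, 0, 0, 0, 0, -3],
    [1, 0, 0, 0, 0, 0, -3],
  ],
)

```text
time_s: 21.18
position: [0.5172, 0.2131, 0.0789]
orientation: [3.121, -0.353, 0.005]
contact_force: [1.0, -2.4, 8.2]
width: 0.155
gripper_force: 50.0
```

```bash
python3 o.py
```

```text
[0.51718608 0.21308951 0.07889519] [ 3.12136416 -0.35315694  0.00516003] [-5.78544096e-01 -5.31807034e-04  1.07821897e-01] [ 0.98836698 -2.41450191  8.15230439]
```

move_arm(
  commands=[
    [1, 0, 0, 0, 0, 0, -3],
    [1, 0, 0, 0, 0, 0, -3],
    [1, 0, 0, 0, 0, 0, -3],
  ],
)

```text
time_s: 21.55
position: [0.5172, 0.213, 0.0789]
orientation: [3.111, -0.435, 0.005]
contact_force: [0.1, -1.7, 8.4]
width: 0.156
gripper_force: 50.0
```

```bash
python3 o.py
```

```text
[0.51718456 0.21304128 0.07889662] [ 3.11107092 -0.43470728  0.00519556] [-0.57556513  0.05676117  0.07053373] [ 0.09617466 -1.73752134  8.41107966]
```

move_arm(
  commands=[
    [1, 0, 0, 0, 0, 0, -3],
    [1, 0, 0, 0, 0, 0, -3],
    [1, 0, 0, 0, 0, 0, -3],
  ],
)

```text
time_s: 21.92
position: [0.5172, 0.213, 0.0789]
orientation: [3.099, -0.516, 0.005]
contact_force: [0.6, -1.9, 7.7]
width: 0.156
gripper_force: 50.0
```

```bash
python3 o.py
```

```text
[0.51716124 0.21298836 0.07890215] [ 3.09862626 -0.51579304  0.00516951] [-0.58520943  0.03653695  0.13691112] [ 0.59439722 -1.88386371  7.70639465]
```

move_arm(
  commands=[
    [1, 0, 0, 0, 0, 0, -3],
    [1, 0, 0, 0, 0, 0, -3],
    [1, 0, 0, 0, 0, 0, -3],
  ],
)

```text
time_s: 22.3
position: [0.5171, 0.213, 0.0789]
orientation: [3.084, -0.596, 0.005]
contact_force: [0.3, -2.3, 7.1]
width: 0.156
gripper_force: 50.0
```

```bash
python3 o.py
```

```text
[0.51710314 0.2129542  0.07888785] [ 3.08406199 -0.59629422  0.00505747] [-0.60854771  0.00260606  0.10959799] [ 0.26238866 -2.27855125  7.08647206]
```

```bash
python3 - <<'E'
from h import *
p=env.snapshot("wrist"); np.save("w.npy",p,allow_pickle=True)
h=cv2.cvtColor(p["color"],cv2.COLOR_BGR2HSV); m=cv2.inRange(h,(12,90,100),(35,255,255)); m[:150]=0; m[245:]=0
n,l,s,c=cv2.connectedComponentsWithStats(m); i=1+np.argmax(s[1:,4]); y0=s[i,1]
print(s[i],[(y,)+tuple(int(v) for v in (np.where(l[y]==i)[0].min(),np.where(l[y]==i)[0].max())) for y in range(y0,y0+70,7)])
for j in range(1,n): print(s[j],c[j]) if s[j,4]>4 else 0
print("centre px",proj(p,[.5154,.2137,.038]),"block stripe px",proj(p,[.5154+.023,.2137-.0015,.038]),"screw(-3)",proj(p,[.5154+.012,.2130,.038]))
E
```

```text
[ 241  163   33   82 2527] [(163, 248, 266), (170, 243, 272), (177, 242, 272), (184, 242, 272), (191, 242, 273), (198, 242, 273), (205, 242, 273), (212, 243, 273), (219, 243, 273), (226, 242, 273)]
[ 241  163   33   82 2527] [257.59358924 203.9501385 ]
[211 234   5   7  24] [213.16666667 237.45833333]
[300 234   6  11  48] [302.58333333 239.58333333]
centre px [259.01844636 203.44112818] block stripe px [249.19134633 174.50615077] screw(-3) [253.84069878 188.54264482]
```

move_arm(
  commands=[
    [1, 0, 0, 0.005, 0, 0, 0],
    [1, 0, 0, 0.02, 0, 0, 0],
    [1, 0, 0, 0.06, 0, 0, 0],
    [1, 0, 0, 0.1, 0, 0, 0],
    [1, -0.02, 0, 0.12, 0, 0, 8],
    [1, -0.06, 0, 0.12, 0, 0, 16],
    [1, -0.087, 0.004, 0.12, 0, 0, 22],
    [1, -0.087, 0.004, 0.12, 0, 0, 22],
    [1, -0.087, 0.004, 0.12, 0, 0, 22],
  ],
)

```text
time_s: 23.48
position: [0.4295, 0.2179, 0.1981]
orientation: [-3.141, 0.0, -0.003]
contact_force: [-0.6, -0.3, -2.0]
width: 0.16
gripper_force: 50.0
```

```bash
python3 st.py; python3 ang.py st.npy,263.7,90
```

```text
[0.42948287 0.21786128 0.19812041] [-3.14078819e+00  2.59501229e-04 -2.81957412e-03]
socket_mouth 0.71 [265.4, 89.3] [0.51581197 0.21141505 0.038     ]
socket px [263.4698164   88.80307241]
[  0   0  24  63 637] [14.3 32.3] r 0.2522813370430364 yaw 77.78005389937175
[263  61   4  10  25] [264.6  65.4] r 0.022577971394933855 yaw -2.557635684298054
[263  74   3   6  16] [264.   76.8] r 0.011678394536599985 yaw -2.4112473997470145
st.npy centre [0.51534968 0.21388316] R 16.079530321394262
screw -3.9 r 12.03880476313304 max 98.0
block -3.6 r 23.065358876725185 max 101.0
```

move_arm(
  commands=[
    [1, 0.015, -0.05, 0, 0, 0, 0],
    [1, 0.03, -0.1, 0, 0, 0, 0],
    [1, 0.045, -0.15, 0, 0, 0, 0],
    [1, 0.065, -0.2, 0, 0, 0, 0],
    [1, 0.08, -0.25, 0, 0, 0, 0],
    [1, 0.095, -0.3, 0, 0, 0, 0],
    [1, 0.112, -0.35, -0.01, 0, 0, 0],
    [1, 0.128, -0.395, -0.03, 0, 0, 0],
    [1, 0.1315, -0.408, -0.045, 0, 0, 0],
    [1, 0.1315, -0.408, -0.045, 0, 0, 0],
  ],
)

```text
time_s: 24.82
position: [0.5592, -0.1908, 0.1502]
orientation: [-3.139, 0.003, 0.006]
contact_force: [0.5, 0.8, -1.7]
width: 0.159
gripper_force: 50.0
```

move_arm(
  commands=[
    [1, 0, 0, 0, 0, 0, 0],
    [1, 0, 0, 0, 0, 0, 0],
  ],
)

```text
time_s: 25.08
position: [0.5604, -0.1892, 0.153]
orientation: [3.141, 0.003, 0.001]
contact_force: [-0.4, -0.2, -2.2]
width: 0.152
gripper_force: 50.0
```

```bash
python3 - <<'E'
from h import *
t=env.get_obs()["position"];print(t)
rs=[]
for n in("scene","side"):
    p=env.snapshot(n)
    for k in("slot_left","key_tip"):
        for r in env.spot_point(k,p)[:1]: print(n,k,round(r["score"],2),r["point"],at_z(p,r["point"],.072 if k[0]=="s" else t[2]-.053)); 
    print("expect slot",proj(p,[.561,-.19,.072]),"tip",proj(p,t+[0,0,-.053]))
E
```

```text
[ 0.56039522 -0.18922698  0.15304369]
scene slot_left 0.73 [223.8, 171.7] [ 0.56611582 -0.17751955  0.072     ]
scene key_tip 0.63 [220.6, 161.4] [ 0.5549226  -0.19886088  0.10004369]
expect slot [221.89162704 169.81903943] tip [221.79277176 163.01686897]
side slot_left 0.6 [256.7, 230.5] [ 0.56309827 -0.17395939  0.072     ]
side key_tip 0.77 [258.3, 228.8] [ 0.56351873 -0.19994799  0.10004369]
expect slot [256.80865133 233.69626112] tip [256.81173918 226.75773321]
```

move_arm(
  commands=[
    [1, 0.001, 0, -0.015, 0, 0, 0],
    [1, 0.001, 0, -0.025, 0, 0, 0],
    [1, 0.001, 0, -0.03, 0, 0, 0],
    [1, 0.001, 0, -0.035, 0, 0, 0],
    [1, 0.001, 0, -0.038, 0, 0, 0],
  ],
)

```text
time_s: 26.0
position: [0.5612, -0.1906, 0.1138]
orientation: [-3.141, -0.001, 0.0]
contact_force: [0.7, -0.3, -2.6]
width: 0.155
gripper_force: 50.0
```

move_arm(
  commands=[
    [1, 0, 0, -0.015, 0, 0, 0],
    [1, 0, 0, -0.03, 0, 0, 0],
    [1, 0, 0, -0.042, 0, 0, 0],
    [1, 0, 0, -0.047, 0, 0, 0],
    [1, 0, 0, -0.0495, 0, 0, 0],
    [1, 0, 0, -0.0495, 0, 0, 0],
  ],
)

```text
time_s: 26.75
position: [0.5614, -0.1906, 0.0651]
orientation: [3.141, 0.001, 0.001]
contact_force: [-0.2, 0.7, -0.1]
width: 0.158
gripper_force: 50.0
```

move_arm(
  commands=[
    [-1, 0, 0, 0, 0, 0, 0],
    [-1, 0, 0, 0, 0, 0, 0],
    [-1, 0, 0, 0, 0, 0, 0],
    [-1, 0, 0, 0, 0, 0, 0],
    [-1, 0, 0, 0, 0, 0, 0],
    [-1, 0, 0, 0, 0, 0, 0],
    [-1, 0, 0, 0, 0, 0, 0],
    [-1, 0, 0, 0, 0, 0, 0],
    [-1, 0, 0, 0, 0, 0, 0],
  ],
)

```text
time_s: 27.88
position: [0.5612, -0.1906, 0.0646]
orientation: [-3.142, -0.001, -0.0]
contact_force: [0.0, -0.1, 0.7]
width: 0.99
gripper_force: 0.0
```

move_arm(
  commands=[
    [-1, 0, 0, 0.03, 0, 0, 0],
    [-1, 0, 0, 0.08, 0, 0, 0],
    [-1, 0, 0, 0.14, 0, 0, 0],
    [-1, -0.05, 0, 0.18, 0, 0, 0],
    [-1, -0.086, 0, 0.22, 0, 0, 0],
    [-1, -0.086, 0, 0.22, 0, 0, 0],
    [-1, -0.086, 0, 0.22, 0, 0, 0],
    [-1, -0.086, 0, 0.22, 0, 0, 0],
  ],
)

```text
time_s: 28.88
position: [0.4753, -0.1902, 0.283]
orientation: [-3.14, -0.001, 0.003]
contact_force: [-0.4, -0.5, -0.0]
width: 1.002
gripper_force: 0.0
```

```bash
python3 look.py z key slot_left; python3 - <<'E'
from h import *
p=np.load("z.npy",allow_pickle=True).item()
h=cv2.cvtColor(p["color"],cv2.COLOR_BGR2HSV); m=cv2.inRange(h,(18,140,90),(32,255,255)); m[200:]=0
n,l,s,c=cv2.connectedComponentsWithStats(m); i=1+np.argmax(s[1:,4])
print(s[i],at_z(p,c[i],.12))
E
```

```text
key 0.59 [260.  93.] [ 0.5591 -0.1912]
slot_left 0.9 [258.  95.] [ 0.5576 -0.1885]
29.025 [ 0.4754 -0.1902  0.2833] [-0.6   0.27  1.58  0.    1.3   0.97] [-3.14e+00 -2.00e-03  3.00e-03] [ 0.5425 -0.1894  0.4801] [ 2.09  -2.087 -0.266]
[ 253   45   12   90 1010] [ 0.56074641 -0.18956117  0.12      ]
```

The key stands upright in the left slot with its handle where it was at the start. I'll hand in the job now.

```bash
python3 -c "
from rig import env
print(env.job_done())"
```

```text
the job is handed in; nothing more can be done
None
```

Job handed in at about 29 s: the key was fully home before each turn, the stripes now line up to within about 0.3° (screw tight after a second turn, since backing the key off loosened it slightly the first time), the yellow key stands released in the left rack slot, and nothing else was deliberately touched, though I did not re-measure the other items; no verdict was shown.

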